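# Change over from brightfield to blue fluorescence

### The arm

A 7-joint arm with a two-finger parallel gripper is mounted at the origin on the work surface. World frame = base frame: x ahead of the robot, y to its left, z up, the work surface at z = 0. Lengths are in m, angles in rad, forces in N, time in s.
With the tool pointing down it reaches from about 0.4 to 0.875 m from the base axis. Payload 4.4 kg.
Tool frame: the origin (TCP) lies midway between the tips of the shut fingers; the grasp point (between the pads) lies 19 mm behind it; z points along the fingers, y is the line along which they close (so a half turn about z gives the same grasp; the last joint's range is limited). The gripper opens to 85 mm and grips with 20 to 120 N. Pads are 22 mm wide; open, the fingers measure 114 mm over their backs; the gripper's body (76 mm by 85 mm) begins 54 mm behind the grasp point. The pads swing forward as they close: fully open they stand 13 mm farther back than shut.
Start: joints at [-1.19, 0.628, 0.038, 1.517, -0.027, 0.996, -0.02], TCP at [0.281, 0.586, 0.231] pointing down, gripper open.
Joint ranges: [-3.06, 3.06], [-0.37, 2.12], [-1.25, 1.32], [0.18, 2.47], [-1.1, 4.24], [0.23, 1.98], [-2.94, 2.94]. Speed limits (rad/s): [2.57, 2.57, 3.14, 3.14, 3.14, 3.14, 3.14].

### API

Orientations are given as a 3x3 rotation matrix whose columns are the frame's x, y, z axes.
In Python, from plant import r, snapshot gives the robot as it stands.
- The arm moves only by the tool drive_tool, never from a script. Its argument "motion" is a list that holds one entry, the list of rows, each a list of 6 numbers: the shift along the world's x, y, z in mm, then the turn, a rotation vector about the world's x, y, z in degrees. A call has 1 to 8 rows; each row shifts and turns the commanded pose from where the row before left it; what a row does not reach is not made up. A row lasts 1/10 s, in which the tool goes at most 50 mm and 8.59 degrees, less where a joint would pass 70% of its speed; a pose out of reach is approached as far as the arm can. A call is refused whole if a number of a shift passes 50 or a number of a turn 8.59, either way. A call with a gripper value outside its range is refused whole. "claw" is the opening in per cent of the stroke, from 0 (shut) to 100 (fully open), set as the call begins (left out, the last holds). The fingers move at their own pace and stop on an object; "force" is the grip in N (left out, the last holds). Time passes only in rows, so rows that do not move let the fingers close. It gives the time, the measured TCP pose, the force, the opening and the grip force at its end, in the units of the state.
- r.sense(): the state, without advancing time (a new reading comes with each control period).
- snapshot(name): name is "side" or "top" or "wrist"; returns a dict with "image" (420x560x3 uint8, red, green, blue), "fx", "fy", "cx", "cy" (pixels), "D" ([k1, k2, p1, p2, k3] as OpenCV has them; the pictures are not rectified), "T" (4x4, takes a point from camera to world coordinates); the wrist camera has in their place "hand_eye" (4x4, takes a point from camera to tool coordinates, whose origin is the TCP and whose axes are the flange's). Camera axes: x right, y up, looking along -z (the intrinsics and any distortion apply to the point x, -y, -z); pixel columns grow to the right and rows downward; lengths in m; the calibration is good to about 2 mm. A picture is of the moment at which its call begins: read the wrist's pose just before it. There is no depth.
- r.job_done(): hands the job in; it is judged then, once.
The state is a dict: "clock": time; "qpos": joint angles; "dq": joint speeds; "joint_torque": joint torques, N m; "tcp_pos": TCP position; "orientation": TCP orientation; "contact_force": force on the tool from outside, world axes, zero at the start; "torque": the same for the moment, N m; "gripper_width": opening from 0.0 (shut) to 1.0 (fully open); "gripper_force": force on a finger pad.
Only numpy, scipy, OpenCV 4.12 (cv2) and the standard library are available. Lean on these libraries where they do the work, as an engineer would, in place of code of your own. Each camera call takes 0.05 s, during which the arm holds its last target. There are 200 camera calls.

### The job

Change the microscope over from brightfield to blue fluorescence, pressing with the closed fingertips: first switch the brightfield lamp off at the amber rocker on the lamp supply, then switch the blue channel on at the blue rocker on the control pod, and last press the round white shutter key on the pod fully down and keep it down; the program finishes while still holding it pressed. The shutter must not be pressed before the lamp is off and the blue channel is on. Only press: do not lift, tip or shift the two boxes, and leave the other switches and everything else on the bench as they are.

Things in the scene. Friction and masses are not known exactly. Their poses are not given: they have to be found in the camera images.
- pod: LED control pod: black and grey wedge-shaped box 180 (x) x 220 (y) x 66 mm on rubber feet, loose, 0.7 to 1.2 kg. Origin: centre of its underside; x points away from the operator. Its panel rises 0.12 rad towards +x, 55 mm high in the middle. Far half: four rockers, from +y violet, blue, green, red, 42 mm apart. Near half, from +y: fixed dial, display, round white shutter key
- supply: brightfield lamp supply: ivory box 180 (x) x 110 (y) x 68 mm on rubber feet, loose, 1.2 to 2 kg, flat top. Origin: centre of its underside; x points away from the operator. The amber rocker sits on the near half of its top (pivot at x = -46 mm); a black objective canister stands on the far half
- lamp (a joint): amber rocker on the lamp supply, rad: +0.2 = on (far end, with a white bar mark, down), -0.2 = off (near end down). All rockers: 44 mm long in x, 22 mm wide, two flat faces in a shallow valley; the pressed face lies parallel to the panel 10 mm above it (4 mm above its frame), the other end stands 9 mm higher. It is stiff (2 to 4 N on the raised end moves it) and stays where left
- lamp_off (a point): point on the near (unmarked) face of the amber rocker, mid-width, 16 mm from the pivot line towards the operator: press down here to switch off; it sinks about 6 mm, and is then level, 78 mm above the supply's underside. Axes turn with the rocker
- blue (a joint): blue rocker on the pod, rad: -0.2 = off (near end down, as it starts), +0.2 = on (far, white-marked end down). Built like the amber one. Pivot at x = +29, y = +21 mm on the pod
- blue_on (a point): point on the far (white-marked) face of the blue rocker, mid-width, 16 mm from the pivot line away from the operator: press down here to switch on; it sinks about 6 mm, and is then parallel to the sloping panel. Axes turn with the rocker
- shutter (a joint): shutter key, m of travel: 0 = up, 0.006 = fully down. Spring return: 1.5 N starts it, 4.5 N holds it fully down; the light shines only while it is down
- shutter_top (a point): centre of the top face of the round white shutter key: 37 mm across, 14 mm above the panel when up, 8 mm when down, in a flat black ring 48 mm across and 6 mm high. z is the key's axis, square to the sloping panel; it is pressed along -z
- violet (a joint): violet rocker of the pod, rad, built like the blue one; starts and stays off at -0.2
- green (a joint): green rocker of the pod, rad, built like the blue one; starts and stays off at -0.2
- red (a joint): red rocker of the pod, rad, built like the blue one; starts and stays off at -0.2
- canister: black objective canister, a cylinder 41 mm across and 54 mm high, standing on the far half of the lamp supply; origin at the centre of its base
- oil: amber immersion-oil bottle, 28 mm across, 62 mm high, standing just beside the pod's +y side; origin at the centre of its base
- carrier: black chip carrier frame 86 x 128 x 12 mm with two pale chips and four clear plugs standing to 23 mm, lying on the bench; origin at the centre of its underside
- dish: clear Petri dish 62 mm across, 16 mm high, on the bench at the left; origin at the centre of its underside
- slidebox: blue slide box 82 x 98 x 32 mm on the bench; origin at the centre of its underside
- blower: black rubber lens blower standing on its base, 56 mm across, 115 mm high with a thin nozzle, at the back; origin at the centre of its base
- driver: small screwdriver 160 mm long with a yellow handle, lying on the bench; origin at the centre of its underside
Things that resemble listed ones, but are neither listed nor needed, are in the scene too. What is shaped like the supply but turquoise or yellow is not meant.

How it is judged:
On the way, in this order (a step that is already met when the one before it is completed fails the run):
1. the brightfield lamp is switched off (value of joint lamp below -0.15 rad), for 0.2 s.
2. the blue channel is switched on (value of joint lamp below -0.15 rad and value of joint blue above 0.15 rad), for 0.2 s.
3. the shutter key is pressed down (all of step 2 and value of joint shutter above 0.0045 m), for 0.3 s.
At the end, for the whole second after the job is handed in: Amber rocker fully off (below -0.15 rad), blue rocker fully on (above 0.15 rad), violet, green and red still off, and the shutter key held at least 4.5 of its 6 mm down by the fingers (more than 1 N on the pod), both boxes at rest (all of step 3 and value of joint each of violet, green, red below -0.15 rad and contact force between the fingers and pod above 1 N and linear speed of each of pod, supply below 0.02 m/s); the arm keeps its last pose, push and grip.
It fails at once if the blue channel is switched on while the brightfield lamp is still on (value of joint each of blue, lamp above 0 rad).
It fails at once if the shutter key is pressed (over 2 mm) before the lamp is off and the blue channel on (value of joint shutter above 0.002 m and (value of joint lamp above 0 rad or value of joint blue below 0 rad)).
It fails at once if another channel's rocker is moved (value of joint any of violet, green, red above -0.08 rad).
It fails at once if the pod or the lamp supply is lifted, tipped or shifted by more than 15 mm (distance of any of pod, supply from where it was at the start of the episode above 0.015 m or angle between any of pod, supply's own z axis and vertical above 0.1 rad).
It fails at once if another thing on the bench is moved by more than 20 mm, lifted or knocked over (distance of any of canister, oil, carrier, dish, slidebox, blower, driver from where it was at the start of the episode above 0.02 m or angle between any of canister, oil, blower's own z axis and vertical above 0.3 rad).
It also fails if it takes over 45 s, if anything falls off the work surface, if the arm or the gripper's body presses on something with over 40 N, if the wrist force passes 120 N, or if a joint passes its speed limit or range.

## Working session

There is one attempt and no reset: what is moved stays moved. The work goes in short steps, Python scripts to look and compute and a tool call to move; the robot and the scene stay as the last step left them, time stands still between calls to the robot, and variables do not carry over. Pictures are saved under pics/ and viewed, at most 10 in all, crops included, and the job is handed in when it is done.

Besides the shell and the picture viewer there is one more tool, called after "Request:" as name(argument=value, ...) on one line, values as JSON. drive_tool: Moves the arm, as the interface text tells. Its arguments: {"type":"object","properties":{"motion":{"type":"array","items":{"type":"array","items":{"type":"array","items":{"type":"number"}}}},"claw":{"type":"number"},"force":{"type":"number"}},"required":["motion"]}

```bash
mkdir -p pics
cat > h.py <<'E'
import numpy as np, cv2
from plant import r, snapshot
def ray(s,uv,T=None):
    T=s["T"] if T is None else T
    K=np.array([[s["fx"],0,s["cx"]],[0,s["fy"],s["cy"]],[0,0,1.]])
    p=cv2.undistortPoints(np.array(uv,float).reshape(-1,1,2),K,np.array(s["D"],float))[:,0]
    d=np.c_[p[:,0],-p[:,1],-np.ones(len(p))]@np.array(T)[:3,:3].T
    return np.array(T)[:3,3],d
def plane(s,uv,z,T=None):
    o,d=ray(s,uv,T); return o+d*((z-o[2])/d[:,2])[:,None]
def proj(s,P):
    T=np.linalg.inv(s["T"]); p=np.atleast_2d(P)@T[:3,:3].T+T[:3,3]; p=p*[1,-1,-1]
    K=np.array([[s["fx"],0,s["cx"]],[0,s["fy"],s["cy"]],[0,0,1.]])
    return cv2.projectPoints(p,np.zeros(3),np.zeros(3),K,np.array(s["D"],float))[0][:,0]
E
python3 - <<'E'
from h import *
for n in("side","top"):
    s=snapshot(n); cv2.imwrite(f"pics/{n}.png",cv2.resize(s["image"][:,:,::-1],None,fx=1.42,fy=1.42,interpolation=cv2.INTER_CUBIC))
    print(n,np.round(s["T"],3).tolist(),s["fx"],s["D"])
E
```

```text
side [[-0.997, 0.057, -0.047, 0.46], [-0.074, -0.71, 0.7, 1.042], [0.006, 0.702, 0.712, 1.163], [0.0, 0.0, 0.0, 1.0]] 513.9634330794813 [-0.0074254  0.         0.         0.         0.       ]
top [[-0.006, 0.993, -0.121, 0.376], [-1.0, -0.005, 0.014, 0.019], [0.013, 0.121, 0.993, 1.334], [0.0, 0.0, 0.0, 1.0]] 438.7545305252262 [-0.10201432  0.          0.          0.          0.        ]
```

View pics/top.png

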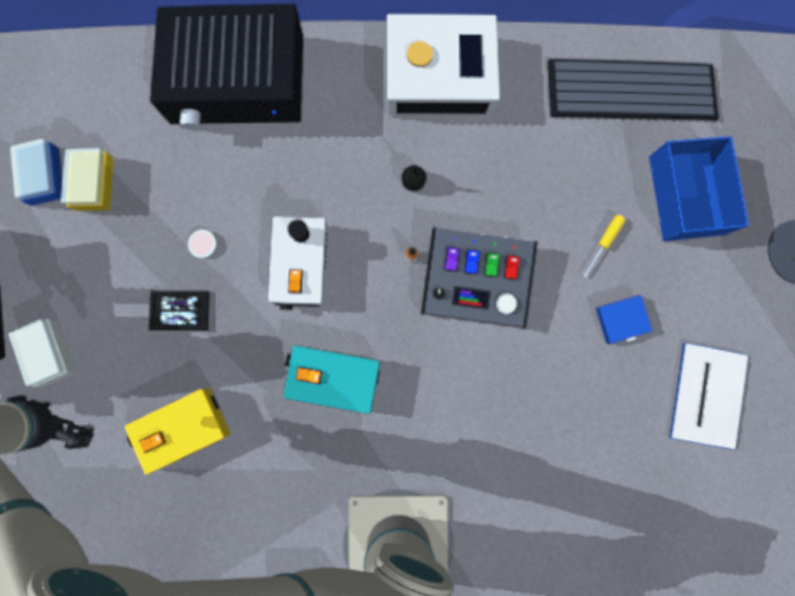

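View pics/side.png

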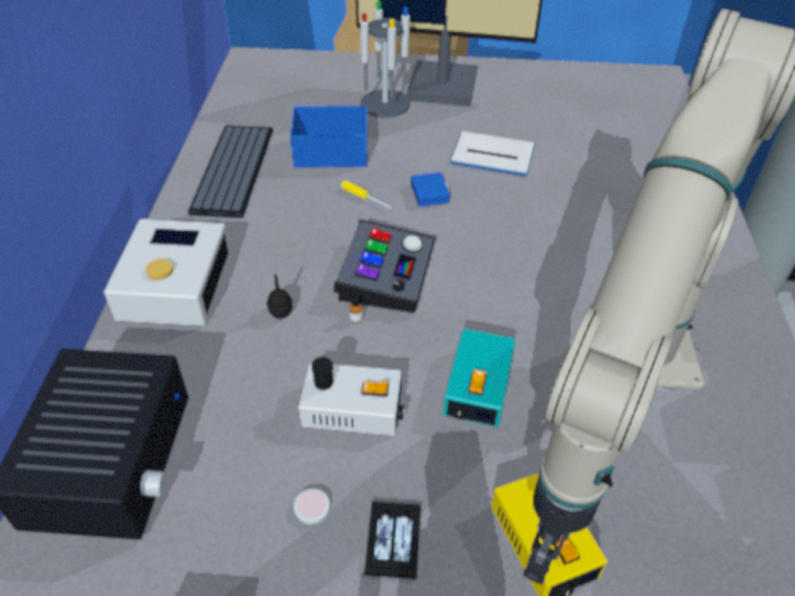

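Top view (scaled 1.42): the ivory supply is at (297,260) with its amber rocker at (295,281). The pod is at (480,278), with the blue rocker at (472,262) and the white key at (507,303). The side view agrees, with amber at (375,387), blue at (371,258) and the key at (412,242).

```bash
cat > m.py <<'E'
from h import *
S={n:snapshot(n) for n in("top","side")}
f=1.42
def blob(s,uv,lo,hi,rad=14):
    h=cv2.cvtColor(s["image"],cv2.COLOR_RGB2HSV); m=cv2.inRange(h,lo,hi)
    w=np.zeros_like(m); cv2.circle(w,tuple(int(x/f) for x in uv),rad,255,-1)
    n,l,st,c=cv2.connectedComponentsWithStats(m&w)
    i=1+np.argmax(st[1:,4]); return c[i],st[i,4],(l==i).astype(np.uint8)
def tri(a,b):
    o1,d1=ray(S["top"],a);o2,d2=ray(S["side"],b);d1=d1[0];d2=d2[0]
    t=np.linalg.lstsq(np.c_[d1,-d2],o2-o1,rcond=None)[0]
    p,q=o1+t[0]*d1,o2+t[1]*d2; return (p+q)/2,np.linalg.norm(p-q)
C=dict(amber=((295,281),(375,387),(8,130,120),(24,255,255),.082),violet=((452,259),(368,271),(125,80,60),(150,255,255),.07),
 blue=((472,262),(371,258),(108,120,60),(124,255,255),.07),green=((492,265),(376,246),(45,100,60),(75,255,255),.07),
 shutter=((507,303),(412,242),(0,0,150),(180,70,255),.069))
for k,(a,b,lo,hi,z) in C.items():
    A=blob(S["top"],a,lo,hi);B=blob(S["side"],b,lo,hi,10 if k!="amber" else 14)
    p,e=tri(A[0],B[0]); print(k,A[0].round(1),A[1],B[0].round(1),B[1],"tri",p.round(4),e.round(4),"pl",plane(S["top"],A[0],z)[0].round(4),plane(S["side"],B[0],z)[0].round(4))
c,n,m=blob(S["top"],(297,260),(0,0,165),(180,60,255),40)
cn=max(cv2.findContours(m,0,1)[0],key=cv2.contourArea)
box=cv2.boxPoints(cv2.minAreaRect(cv2.convexHull(cn))); print("supply top",plane(S["top"],box,.068).round(4).tolist())
E
python3 m.py; python3 -c "
from h import *
print({k:np.round(v,3).tolist() for k,v in r.sense().items()})"
```

```text
amber [207.5 198.2] 110 [264.7 273. ] 124 tri [0.546  0.2074 0.0695] 0.0025 pl [0.5431 0.2056 0.082 ] [0.5463 0.2168 0.082 ]
violet [318. 182.] 156 [258.3 190.6] 130 tri [ 0.5945 -0.1158  0.063 ] 0.0044 pl [ 0.5911 -0.115   0.07  ] [ 0.5959 -0.109   0.07  ]
blue [332.  183.9] 162 [261.5 181.8] 130 tri [ 0.5886 -0.1574  0.0628] 0.0042 pl [ 0.5852 -0.1562  0.07  ] [ 0.5898 -0.15    0.07  ]
green [346.1 186. ] 150 [264.6 173.2] 109 tri [ 0.5823 -0.199   0.0628] 0.0044 pl [ 0.5789 -0.1976  0.07  ] [ 0.5837 -0.1914  0.07  ]
shutter [356.3 213.4] 173 [290.  170.6] 111 tri [ 0.5017 -0.2285  0.0542] 0.004 pl [ 0.4983 -0.2255  0.069 ] [ 0.5031 -0.2119  0.069 ]
supply top [[0.503, 0.2879, 0.068], [0.6884, 0.2853, 0.068], [0.6822, 0.148, 0.068], [0.4975, 0.1531, 0.068]]
{'clock': 0.2, 'qpos': [-1.19, 0.629, 0.038, 1.518, -0.027, 0.996, -0.02], 'dq': [0.0, -0.003, 0.001, -0.004, -0.001, -0.0, -0.001], 'joint_torque': [0.002, -56.325, 1.226, -19.346, 0.011, 0.008, -0.0], 'tcp_pos': [0.281, 0.586, 0.231], 'orientation': [[-0.902, 0.432, -0.001], [0.432, 0.902, -0.001], [0.0, -0.001, -1.0]], 'contact_force': [0.897, 0.182, -0.123], 'torque': [0.022, 0.004, -0.017], 'gripper_force': 0.0, 'gripper_width': 0.999}
```

Request:
drive_tool(motion=[[[15,-24,0,0,0,3],[15,-24,0,0,0,3],[15,-24,0,0,0,3],[15,-24,0,0,0,3],[15,-24,0,0,0,3],[15,-24,0,0,0,3],[15,-24,0,0,0,3],[15,-24,0,0,0,3.5]]], claw=0, force=30)

```text
clock: 1.0
tcp_pos: [0.4013, 0.3931, 0.2312]
orientation: [[-1.0, 0.017, -0.0], [0.017, 1.0, -0.0], [0.0, -0.0, -1.0]]
contact_force: [1.2, -0.4, 0.3]
gripper_width: -0.0
gripper_force: 0.0
```

Request:
drive_tool(motion=[[[16,-24,0,0,0,0],[16,-24,0,0,0,0],[16,-24,0,0,0,0],[16,-24,0,0,0,0],[16,-24,0,0,0,0],[16,-24,0,0,0,0],[16,-24,0,0,0,0],[0,0,0,0,0,0]]])

```text
clock: 1.8
tcp_pos: [0.5155, 0.2211, 0.2312]
orientation: [[-1.0, 0.027, 0.001], [0.027, 1.0, -0.003], [-0.002, -0.003, -1.0]]
contact_force: [0.5, -0.7, 0.3]
gripper_width: -0.003
gripper_force: 0.0
```

```bash
cat > w.py <<'E'
from h import *
import sys
def wrist():
    q=r.sense(); s=snapshot("wrist"); B=np.eye(4);B[:3,:3]=np.array(q["orientation"]);B[:3,3]=q["tcp_pos"]
    s["T"]=B@np.array(s["hand_eye"]); s["q"]=q; return s
if __name__=="__main__":
    s=wrist(); cv2.imwrite(sys.argv[1],cv2.resize(s["image"][:,:,::-1],None,fx=1.42,fy=1.42))
    import pickle; pickle.dump(s,open("w.pkl","wb"))
    print(np.round(s["hand_eye"],3).tolist(),np.round(s["q"]["tcp_pos"],4),np.round(s["q"]["orientation"],3).tolist(),s["q"]["gripper_width"],s["D"],s["fx"])
E
python3 w.py pics/w1.png
```

```text
[[-0.0, 0.957, 0.289, 0.074], [1.0, -0.0, 0.001, 0.0], [0.001, 0.289, -0.957, -0.142], [0.0, 0.0, 0.0, 1.0]] [0.5155 0.2211 0.2312] [[-1.0, 0.027, 0.001], [0.027, 1.0, -0.003], [-0.002, -0.003, -1.0]] -0.0031214355265561035 [-0.03075985  0.          0.          0.          0.        ] 343.5531937354981
```

View pics/w1.png

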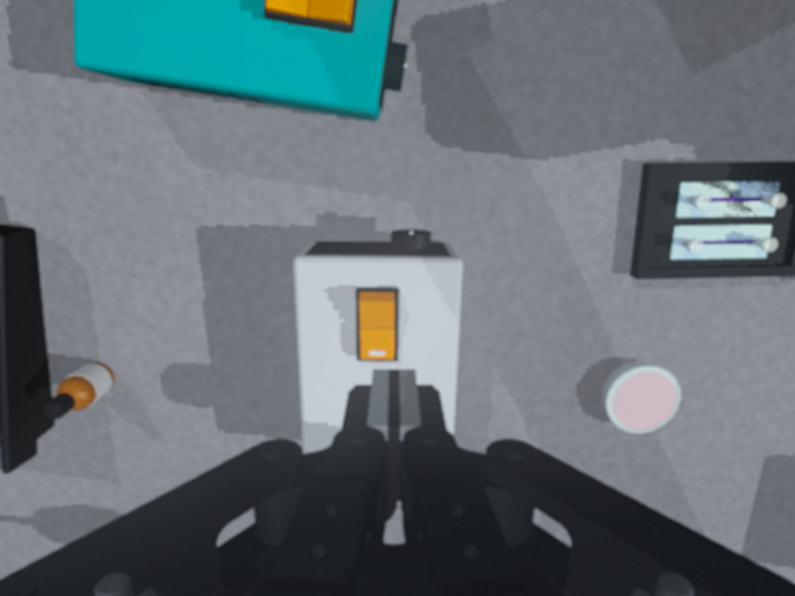

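The wrist view shows the supply's amber rocker: near end at (377,290), valley line at (377,329), marked far end at (377,360).

Run:
```python
from h import *
import pickle
s=pickle.load(open("w.pkl","rb"))
for n,uv,z in(("near",(377,290),.087),("valley",(377.5,329),.078),("far",(377,359),.078),("Lc",(297,257),.068),("Rc",(462,258),.068),("L2",(303,430),.068)):
    print(n,plane(s,np.array(uv)/1.42,z)[0].round(4))
```

```text
near [0.5189 0.2103 0.087 ]
valley [0.5473 0.2093 0.078 ]
far [0.5681 0.2082 0.078 ]
Lc [0.501  0.1594 0.068 ]
Rc [0.5044 0.2642 0.068 ]
L2 [0.6258 0.153  0.068 ]
```

Request:
drive_tool(motion=[[[14.5,-11,-15,0,0,0],[0,0,-30,0,0,0],[0,0,-30,0,0,0],[0,0,-30,0,0,0],[0,0,-20,0,0,0],[0,0,-10,0,0,0],[0,0,0,0,0,0]]])

```text
clock: 2.55
tcp_pos: [0.5261, 0.2159, 0.0952]
orientation: [[-1.0, 0.018, -0.003], [0.018, 1.0, -0.001], [0.003, -0.001, -1.0]]
contact_force: [-0.3, -0.6, -0.1]
gripper_width: 0.002
gripper_force: 0.0
```

Request:
drive_tool(motion=[[[0,0,-4,0,0,0],[0,0,-4,0,0,0],[0,0,-3,0,0,0],[0,0,-3,0,0,0],[0,0,-2,0,0,0],[0,0,0,0,0,0]]])

```text
clock: 3.15
tcp_pos: [0.527, 0.2154, 0.0802]
orientation: [[-1.0, 0.019, -0.0], [0.019, 1.0, 0.0], [0.0, 0.0, -1.0]]
contact_force: [-0.3, 0.3, 0.3]
gripper_width: 0.002
gripper_force: 0.3
```

Request:
drive_tool(motion=[[[0,0,-1,0,0,0],[0,0,-1,0,0,0],[0,0,-1,0,0,0],[0,0,0,0,0,0]]])

```text
clock: 3.55
tcp_pos: [0.5274, 0.2153, 0.078]
orientation: [[-1.0, 0.019, 0.0], [0.019, 1.0, 0.0], [-0.0, 0.0, -1.0]]
contact_force: [-3.1, -0.9, 6.6]
gripper_width: 0.001
gripper_force: 3.9
```

Request:
drive_tool(motion=[[[0,0,-1,0,0,0],[0,0,-0.5,0,0,0],[0,0,0,0,0,0]]])

```text
clock: 3.85
tcp_pos: [0.5274, 0.2153, 0.0778]
orientation: [[-1.0, 0.019, 0.001], [0.019, 1.0, 0.0], [-0.001, 0.0, -1.0]]
contact_force: [-5.4, -0.5, 18.0]
gripper_width: 0.002
gripper_force: 9.3
```

Request:
drive_tool(motion=[[[0,0,10,0,0,0],[0,0,30,0,0,0],[0,0,40,0,0,0],[0,0,40,0,0,0],[0,0,35,0,0,0],[0,0,0,0,0,0]]])

```text
clock: 4.45
tcp_pos: [0.531, 0.2162, 0.236]
orientation: [[-1.0, 0.02, 0.01], [0.02, 1.0, 0.004], [-0.01, 0.004, -1.0]]
contact_force: [0.6, -0.6, -1.0]
gripper_width: -0.001
gripper_force: 0.0
```

```bash
python3 w.py pics/w2.png; python3 -c "
import cv2;a=cv2.imread('pics/w2.png');cv2.imwrite('pics/w2c.png',cv2.resize(a[200:400,280:480],None,fx=2.5,fy=2.5))"
```

```text
[[-0.0, 0.957, 0.289, 0.074], [1.0, -0.0, 0.001, 0.0], [0.001, 0.289, -0.957, -0.142], [0.0, 0.0, 0.0, 1.0]] [0.531  0.2162 0.236 ] [[-1.0, 0.02, 0.01], [0.02, 1.0, 0.004], [-0.01, 0.004, -1.0]] -0.000765708741000553 [-0.03075985  0.          0.          0.          0.        ] 343.5531937354981
```

View pics/w2c.png

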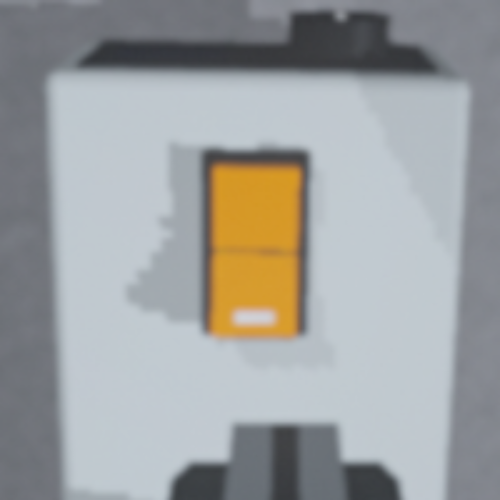

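The amber rocker is now off: its near end sits level in the frame at crop (257,165) and the marked end at (255,318) is raised. Next I move to the pod.

Request:
drive_tool(motion=[[[1,-24,2,0,0,-1],[1,-24,2,0,0,-1],[1,-24,0,0,0,-1],[1,-24,0,0,0,-1],[1,-24,0,0,0,-1],[1,-24,0,0,0,-1],[1,-24,0,0,0,-1],[1,-24,0,0,0,0]]])

```text
clock: 5.3
tcp_pos: [0.5346, 0.0218, 0.2333]
orientation: [[-0.99, 0.142, -0.002], [0.142, 0.99, -0.001], [0.002, -0.001, -1.0]]
contact_force: [0.3, -0.3, 0.1]
gripper_width: -0.002
gripper_force: 0.0
```

Request:
drive_tool(motion=[[[0,-24,0,0,0,0],[0,-24,0,0,0,0],[0,-24,0,0,0,0],[0,-24,0,0,0,0],[0,-24,0,0,0,0],[0,-24,0,0,0,0],[0,-24,0,0,0,0],[0,0,0,0,0,0]]])

```text
clock: 6.1
tcp_pos: [0.534, -0.1495, 0.2333]
orientation: [[-0.989, 0.147, -0.002], [0.147, 0.989, -0.003], [0.002, -0.003, -1.0]]
contact_force: [0.2, -0.3, -0.1]
gripper_width: 0.003
gripper_force: 0.0
```

Request:
drive_tool(motion=[[[0,0,0,0,0,0],[0,0,0,0,0,0],[0,0,0,0,0,0]]])

```text
clock: 6.4
tcp_pos: [0.5353, -0.1433, 0.2345]
orientation: [[-0.99, 0.139, -0.001], [0.139, 0.99, 0.001], [0.001, 0.001, -1.0]]
contact_force: [0.1, -0.1, -0.0]
gripper_width: -0.002
gripper_force: 0.0
```

```bash
python3 w.py pics/w3.png
```

```text
[[-0.0, 0.957, 0.289, 0.074], [1.0, -0.0, 0.001, 0.0], [0.001, 0.289, -0.957, -0.142], [0.0, 0.0, 0.0, 1.0]] [ 0.5353 -0.1433  0.2345] [[-0.99, 0.139, -0.001], [0.139, 0.99, 0.001], [0.001, 0.001, -1.0]] -0.0016381078221889172 [-0.03075985  0.          0.          0.          0.        ] 343.5531937354981
```

View pics/w3.png

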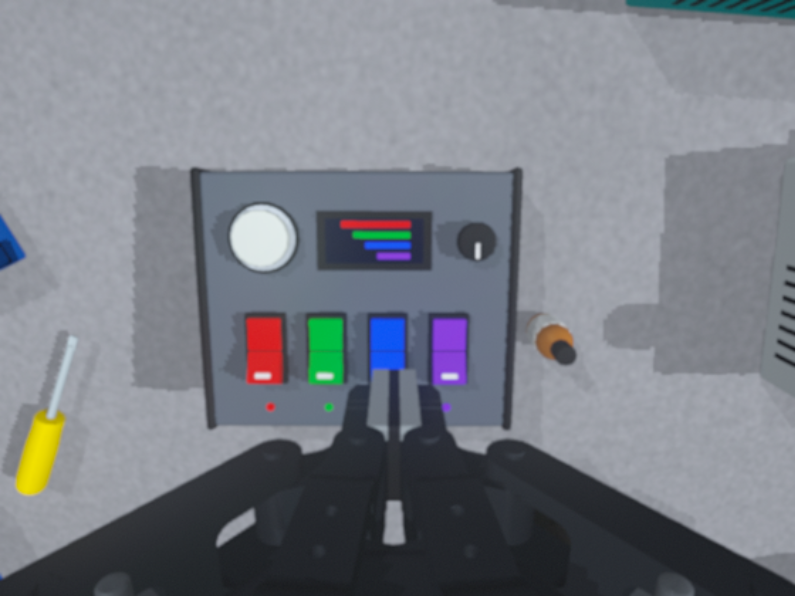

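The wrist view is aligned with the pod. The blue valley line is at (387,350), violet at (449,350), green at (326,351) and red at (265,351). The shutter key is at (262,238).

Run:
```python
from h import *
import pickle
s=pickle.load(open("w.pkl","rb"))
g=lambda uv,z:plane(s,np.array(uv)/1.42,z)[0]
V,B,G,R=[g(p,.0684) for p in((449.5,350),(387.5,350.5),(326,351),(265,351))]
print(V.round(4),B.round(4),G.round(4),R.round(4))
y=(V-R)[:2]/np.linalg.norm((V-R)[:2]); yaw=np.arctan2(-y[0],y[1]); x=np.array([y[1],-y[0]])
m=(V+B+G+R)[:2]/4; print("yaw",np.degrees(yaw),"spacing",np.linalg.norm(V-R)/3)
O=m-29e-3*x; k=g((262,238),.064)[:2]; k2=g((262,238),.0635)[:2]
print("O",O.round(4),"key",k.round(4),"in pod",((k-O)@x).round(4),((k-O)@y).round(4))
b=O+29e-3*x+21e-3*y; t=b+16e-3*np.cos(.12)*x
print("blue pivot",b.round(4),"blue_on",t.round(4),"xaxis",x.round(3))
```

```text
[ 0.5916 -0.1129  0.0684] [ 0.5861 -0.1547  0.0684] [ 0.5807 -0.1961  0.0684] [ 0.5749 -0.2374  0.0684]
yaw -7.61953834224177 spacing 0.041838289584912036
O [ 0.5546 -0.1714] key [ 0.4996 -0.224 ] in pod -0.0476 -0.0594
blue pivot [ 0.5861 -0.1545] blue_on [ 0.6019 -0.1566] xaxis [ 0.991 -0.133]
```

Request:
drive_tool(motion=[[[17,-3,-10,-0.2,-1.7,0],[17,-3,-10,-0.2,-1.7,0],[17,-4,-20,-0.2,-1.7,0],[17,-4,-20,-0.3,-1.7,0],[0,0,-25,0,0,0],[0,0,-25,0,0,0],[0,0,-20,0,0,0],[0,0,0,0,0,0]]])

```text
clock: 7.25
tcp_pos: [0.6013, -0.1574, 0.102]
orientation: [[-0.984, 0.139, 0.113], [0.139, 0.99, -0.014], [-0.114, 0.002, -0.994]]
contact_force: [-0.7, -0.3, -0.6]
gripper_width: -0.003
gripper_force: 0.0
```

Request:
drive_tool(motion=[[[0,0,0,0,0,0],[0,0,0,0,0,0]]])

```text
clock: 7.45
tcp_pos: [0.6044, -0.1587, 0.1062]
orientation: [[-0.983, 0.14, 0.121], [0.139, 0.99, -0.016], [-0.122, 0.001, -0.993]]
contact_force: [0.3, 0.4, -0.1]
gripper_width: 0.001
gripper_force: 0.0
```

Request:
drive_tool(motion=[[[-1,1.5,-8,0,0,0],[0,0,-8,0,0,0],[0,0,-6,0,0,0],[0,0,-4,0,0,0],[0,0,-2,0,0,0],[0,0,0,0,0,0]]])

```text
clock: 8.05
tcp_pos: [0.6026, -0.1573, 0.0767]
orientation: [[-0.983, 0.141, 0.119], [0.14, 0.99, -0.016], [-0.12, 0.001, -0.993]]
contact_force: [0.3, 0.1, 0.7]
gripper_width: 0.001
gripper_force: 0.0
```

Request:
drive_tool(motion=[[[0,0,-2,0,0,0],[0,0,-2,0,0,0],[0,0,-2,0,0,0],[0,0,0,0,0,0]]])

```text
clock: 8.45
tcp_pos: [0.6027, -0.1574, 0.0708]
orientation: [[-0.983, 0.141, 0.119], [0.14, 0.99, -0.016], [-0.12, 0.001, -0.993]]
contact_force: [0.8, -0.8, 2.0]
gripper_width: -0.004
gripper_force: 1.0
```

Request:
drive_tool(motion=[[[0,0,-1,0,0,0],[0,0,-1,0,0,0],[0,0,0,0,0,0]]])

```text
clock: 8.75
tcp_pos: [0.6027, -0.1574, 0.0704]
orientation: [[-0.983, 0.141, 0.12], [0.14, 0.99, -0.016], [-0.121, 0.001, -0.993]]
contact_force: [-2.0, 1.9, 14.4]
gripper_width: -0.001
gripper_force: 7.1
```

Request:
drive_tool(motion=[[[0,0,10,0,0,0],[0,0,30,0,0,0],[0,0,40,0,0,0],[-12,-10,40,0,0,0],[-20,-15,30,0,0,0],[-20,-15,15,0,0,0],[-18,-10,0,0,0,0],[0,0,0,0,0,0]]])

```text
clock: 9.55
tcp_pos: [0.5286, -0.2095, 0.234]
orientation: [[-0.983, 0.145, 0.115], [0.144, 0.989, -0.017], [-0.116, 0.0, -0.993]]
contact_force: [-0.6, 0.0, -0.4]
gripper_width: -0.004
gripper_force: 0.0
```

Request:
drive_tool(motion=[[[0,0,0,0,0,0],[0,0,0,0,0,0],[0,0,0,0,0,0]]])

```text
clock: 9.85
tcp_pos: [0.5329, -0.2062, 0.2332]
orientation: [[-0.983, 0.139, 0.118], [0.138, 0.99, -0.015], [-0.119, 0.002, -0.993]]
contact_force: [-0.2, -0.6, 0.1]
gripper_width: -0.004
gripper_force: 0.0
```

```bash
python3 w.py pics/w4.png
```

```text
[[0.0, 0.957, 0.289, 0.074], [1.0, -0.0, 0.001, 0.0], [0.001, 0.289, -0.957, -0.142], [0.0, 0.0, 0.0, 1.0]] [ 0.5329 -0.2062  0.2332] [[-0.983, 0.139, 0.118], [0.138, 0.99, -0.015], [-0.119, 0.002, -0.993]] -0.003955713951067479 [-0.03075985  0.          0.          0.          0.        ] 343.5531937354981
```

View pics/w4.png

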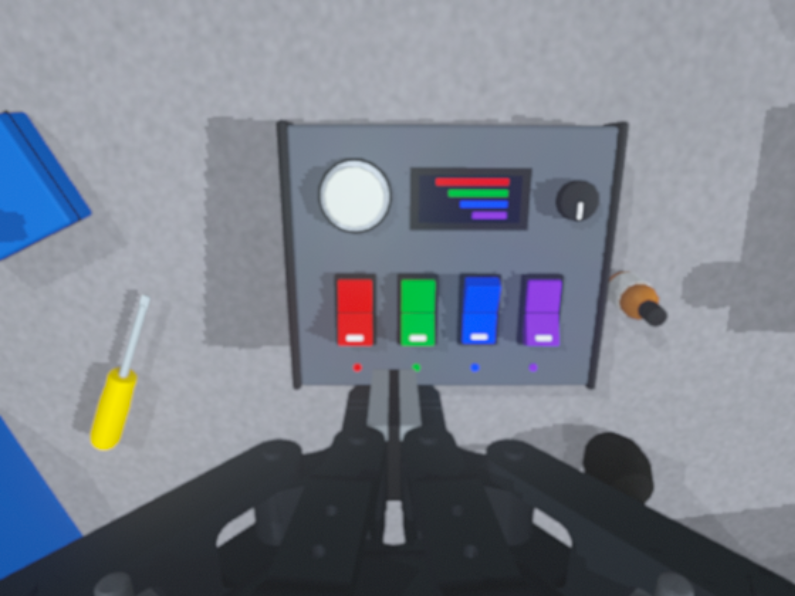

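The blue rocker at (480,310) now has its marked end down, and the other three are unchanged. The key is at (355,195). Next I go to the key.

Request:
drive_tool(motion=[[[-11,-6,0,0,0,0],[-11,-6,-10,0,0,0],[-11,-6,-25,0,0,0],[0,0,-30,0,0,0],[0,0,-30,0,0,0],[0,0,-25,0,0,0],[0,0,-20,0,0,0],[0,0,0,0,0,0]]])

```text
clock: 10.7
tcp_pos: [0.4967, -0.2248, 0.0913]
orientation: [[-0.984, 0.141, 0.113], [0.14, 0.99, -0.014], [-0.113, 0.002, -0.994]]
contact_force: [-0.9, 0.6, 0.6]
gripper_width: -0.002
gripper_force: 0.0
```

Request:
drive_tool(motion=[[[0,0,0,0,0,0],[0,0,0,0,0,0]]])

```text
clock: 10.9
tcp_pos: [0.4999, -0.2258, 0.095]
orientation: [[-0.983, 0.141, 0.12], [0.14, 0.99, -0.017], [-0.121, 0.001, -0.993]]
contact_force: [0.6, 0.4, 1.3]
gripper_width: -0.0
gripper_force: 0.0
```

Run:
```python
from h import *
import pickle
s=pickle.load(open("w.pkl","rb"))
print(plane(s,np.array([[355,195]])/1.42,.0632))
```

```text
[[ 0.49827471 -0.2251793   0.0632    ]]
```

Both views agree to within 2 mm, so I press now.

Request:
drive_tool(motion=[[[-1,1,-8,0,0,0],[0,0,-8,0,0,0],[0,0,-6,0,0,0],[0,0,-5,0,0,0],[0,0,-3,0,0,0],[0,0,-3,0,0,0],[0,0,-3,0,0,0],[0,0,0,0,0,0]]])

```text
clock: 11.7
tcp_pos: [0.4987, -0.2243, 0.0578]
orientation: [[-0.983, 0.141, 0.119], [0.14, 0.99, -0.016], [-0.12, 0.001, -0.993]]
contact_force: [-0.9, -0.5, 3.4]
gripper_width: 0.005
gripper_force: 2.0
```

Request:
drive_tool(motion=[[[0,0,-1,0,0,0],[0,0,-1,0,0,0],[0,0,0,0,0,0]]])

```text
clock: 12.0
tcp_pos: [0.4988, -0.2243, 0.0571]
orientation: [[-0.983, 0.141, 0.12], [0.14, 0.99, -0.016], [-0.121, 0.001, -0.993]]
contact_force: [-2.5, 2.3, 13.0]
gripper_width: -0.0
gripper_force: 6.8
```

The key is at its stop with 13 N on it. I hold it there for a moment, then check the state and hand in.

Request:
drive_tool(motion=[[[0,0,0,0,0,0],[0,0,0,0,0,0],[0,0,0,0,0,0],[0,0,0,0,0,0],[0,0,0,0,0,0]]])

```text
clock: 12.5
tcp_pos: [0.4988, -0.2243, 0.0571]
orientation: [[-0.983, 0.141, 0.12], [0.14, 0.99, -0.016], [-0.121, 0.001, -0.993]]
contact_force: [-2.1, 1.9, 14.5]
gripper_width: -0.004
gripper_force: 6.9
```

```bash
python3 -c "
from plant import r
print(r.sense()['contact_force'],r.sense()['tcp_pos']); print(r.job_done())"
```

```text
[-2.10308411  1.8538772  14.52530897] [ 0.49877297 -0.22430942  0.05711382]
the job is handed in; nothing more can be done
None
```

I switched the lamp off, then the blue channel on, and handed the job in at 12.5 s with the shutter key held down at about 14 N; the hand-in gave no verdict.

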